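# Lock the battery cap of a kitchen scale with a screwdriver

### The arm

A 7-joint arm with a two-finger parallel gripper is mounted at the origin on a cart in front of the work surface, level with it; the furniture and walls round the work are solid. World frame = base frame: x ahead of the robot, y to its left, z up, the work surface at z = 0. Lengths are in m, angles in degrees, forces in N, time in s.
With the tool pointing down it reaches from about 0.4 to 0.875 m from the base axis. Payload 6.5 kg.
Tool frame: the origin (TCP) lies at the very end of the fingers, on their centre line; the grasp point (between the pads) lies 19 mm behind it; z points along the fingers, y is the line along which they close (so a half turn about z gives the same grasp; the last joint's range is limited). The gripper opens to 85 mm and grips with 20 to 120 N. Pads are 22 mm wide; open, the fingers measure 114 mm over their backs; the gripper's body (76 mm by 85 mm) begins 54 mm behind the grasp point. The pads swing forward as they close: fully open they stand 13 mm farther back than shut.
Start: joints at [62.384, 30.733, -0.252, 88.115, 0.149, 61.152, -4.079], TCP at [0.263, -0.595, 0.231] pointing down, gripper open.
Joint ranges: [-154.64, 154.64], [-21.42, 123.67], [-72.66, 72.17], [13.99, 137.28], [-74.86, 254.86], [10.95, 109.41], [-158.01, 158.01]. Speed limits (degrees/s): [136.94, 136.94, 180, 180, 180, 180, 180].

### API

Orientations are given as a 3x3 rotation matrix whose columns are the frame's x, y, z axes.
In Python, from station import bot, hand, planner, imaging gives the robot as it stands. Calls block until the motion is done:
- bot.move_to(position, orientation): joint-space move of the TCP to a pose.
- bot.servo_line(position, frame=None, v=0.15, threshold=None): straight line of the TCP; frame=None keeps the orientation; v is the mean speed in m/s. With threshold (N) it stops when the force on the tool has changed by that much, and returns True; else False.
- bot.move_j(angles): joint-space move.
- hand.grip(opening, force=None): finger opening in m; force is the grip in N (None keeps the last); returns when the fingers have stopped.
- bot.pause(seconds).
- planner.inverse_kinematics(position, orientation): joint angles nearest the present ones, or None.
- imaging.camera(name): name is "scene" or "side" or "wrist"; returns a dict with "pixels" (384x512x3 uint8, red, green, blue), "camera_matrix" (3x3 intrinsics, pixels), "R" (3x3) and "t" (3): a world point X has camera coordinates R X + t; the wrist camera has in their place "mount" (4x4, takes a point from camera to tool coordinates, whose origin is the TCP and whose axes are the flange's). Camera axes: x right, y down, z forward; pixel columns grow to the right and rows downward; lengths in m; the calibration is good to about 2 mm. A picture is of the moment at which its call begins: read the wrist's pose just before it. There is no depth.
A pose or a line that the arm cannot do raises bot.IKError and nothing moves.
- bot.finish_job(): hands the job in; it is judged then, once.
Readings, each from a call of its own:
- bot.read_time(): time.
- bot.read_qpos(): joint angles.
- bot.read_joint_vel(): joint speeds.
- bot.read_tau(): joint torques, N m.
- bot.read_ee_pos(): TCP position.
- bot.read_eef_rot(): TCP orientation.
- bot.read_ft_force(): force on the tool from outside, world axes, zero at the start.
- bot.read_torque(): the same for the moment, N m.
- bot.read_grip_width(): finger opening in m.
- bot.read_finger_force(): force on a finger pad.
Only numpy, scipy, OpenCV 4.12 (cv2) and the standard library are available. Lean on these libraries where they do the work, as an engineer would, in place of code of your own. Each camera call takes 0.05 s, during which the arm holds its last target. There are 200 camera calls.

### The job

The kitchen scale lies upside down with a new cell in it, but its round slotted battery cap only sits loosely on the sprung cell. Take the flat-bladed screwdriver out of the wooden stand, seat its blade in the cap's slot, press the cap down gently against the spring and, keeping it pressed and without forcing it, turn it clockwise as far as it goes so that it catches under its lips and stays flush; touch the cap with the screwdriver only. Then put the screwdriver back upright into its hole in the stand, fully home, and leave the other screwdriver and the things around where they are.

Things in the scene. Friction and masses are not known exactly. Their poses are not given: they have to be found in the camera images.
- flat_driver: Stubby flat-bladed screwdriver with a black flat-sided handle, 100 mm long, about 90 g, standing tip down in one of the stand's two holes. Origin at the middle of the blade's tip, z up along the shank, x along the blade's width. The blade is 12 mm wide (x) and 2 mm thick (y) over its lowest 7 mm, the shank 8 mm thick.
- grip (a point): Middle of the screwdriver's handle, 72 mm above the tip, axes as the screwdriver's. The handle runs from 38 mm (its shoulder, which rests on the stand's top) to 100 mm above the tip; from 50 to 94 mm it is 22 mm thick between two flat faces that look to +y and -y (grip these) and 27 mm wide along x. It may slip a little in the grip.
- cap: Round light grey plastic battery cap, 32 mm across, 7 mm high, in the scale's battery well. Origin at the centre of its underside, z up, x along its slot. Two bayonet lugs, 3 mm thick and 7 mm wide, stand out 4 mm at +x and -x at its bottom. More than 40 N between blade and slot (push, plus both sides of the twist; about 0.15 N m) would chew it up.
- slot (a point): Centre of the cap's top face, x along the slot: 16 mm long, 3 mm wide, 3.5 mm deep. A spring holds the loose cap up; to turn past the catches it must be 5 mm or more below its loose height (8 N); at 7 mm (10 N) it meets a hard bottom. While pressed it turns clockwise against about 0.05 N m, by 43 to 98 degrees, until it meets a firm stop; the blade has play in it.
- well (a point): Centre of the 42 mm battery well, level with the scale's upturned base, axes as the scale's. The two lips belong to a steel lock ring in it whose angle differs from scale to scale and is not measured: only the stop, when felt, tells that the turn is complete. Released there, the cap rises 2 mm behind its catches, top flush with the base; released early it stays low or springs up 3 mm proud.
- scale: Light grey plastic kitchen scale, fixed, lying upside down on its steel plate, 160 x 210 x 28 mm (x, y, z); origin at the centre of its underside on the worktop, z up. Its upturned base is at z = 28 mm, four rubber feet stand 3 mm higher in the corners. The battery well is centred at x = 20, y = 40 mm. The cap's origin is at z = 24 mm when loose, 21 mm when locked.
- cell: Top of the new coin cell on its sprung contact, a steel disc 24 mm across under the cap in the well, not to be seen; origin at the centre of its top, z up. The cap rests on it. It goes down 7 mm at most; the spring pushes back with 1.8 N at first and 1.2 N more for each mm; more than 25 N would bend the contact.
- stand: Oblong block of wood that holds the screwdrivers, fixed, 150 x 60 x 50 mm (x, y, z); origin at the centre of its underside, z up. Two round upright holes, 17 mm across and 42 mm deep, open in the top face at x = -40 and x = +40 mm, y = 0.
- cross_driver: Slim cross-head screwdriver with a round waisted black handle (20 mm at most), 96 mm long, in the other hole of the stand; not needed. Origin at its tip, z up.
- tape_roll: Roll of brown tape lying flat, 98 x 96 x 25 mm, left of the scale; stays where it is. Origin at the centre of its underside.
- garlic: Bulb of garlic, 56 mm, behind the stand; stays where it is. Origin at its underside.
Things that resemble listed ones, but are neither listed nor needed, are in the scene too. What is shaped like the flat_driver but purple or red is not meant.

How it is judged:
By the outcome, as a careful person would: the job done as asked, in the order asked, and still so for the second after the job is handed in, with the robot touching nothing.
It also fails if it takes over 67 s, if anything falls off the work surface, if the arm or the gripper's body presses on something with over 40 N, if the wrist force passes 120 N, or if a joint passes its speed limit or range.

## Working session

There is one attempt and no reset: what is moved stays moved. The work goes in short steps, each a Python script; the robot and the scene stay as the last script left them, time stands still between calls to the robot, and variables do not carry over. Pictures are saved under pics/ and viewed, at most 10 in all, crops included, and the job is handed in when it is done.

```bash
mkdir -p pics; ls; python3 - <<'E'
from station import bot, hand, planner, imaging
import cv2,numpy as np
a=imaging.camera("scene");b=imaging.camera("side")
for n,c in(("scene",a),("side",b)):
    print(n,c["camera_matrix"].tolist(),np.round(c["R"],4).tolist(),np.round(c["t"],4).tolist())
    np.savez(f"{n}.npz",**c)
    cv2.imwrite(f"pics/{n}0.png",cv2.resize(c["pixels"][:,:,::-1],(800,600),interpolation=cv2.INTER_CUBIC))
print(bot.read_time(),bot.read_eef_rot(),imaging.camera("wrist")["mount"])
E
```

```text
pics
scene [[384.5626871339841, 0.0, 253.80747001998324], [0.0, 384.5626871339841, 190.74070843556717], [0.0, 0.0, 1.0]] [[-0.8374, -0.5465, 0.0041], [-0.3054, 0.4618, -0.8327], [0.4532, -0.6986, -0.5537]] [0.5418, 0.1245, 0.7851]
side [[398.31004185410677, 0.0, 254.0150059260349], [0.0, 398.31004185410677, 194.3429988645729], [0.0, 0.0, 1.0]] [[0.9875, -0.1578, 0.0035], [-0.1045, -0.67, -0.735], [0.1183, 0.7254, -0.6781]] [-0.4853, 0.2371, 0.8125]
0.1 [[ 9.14762373e-01  4.03991641e-01 -7.45238239e-04]
 [ 4.03992313e-01 -9.14761285e-01  1.41504617e-03]
 [-1.10048265e-04 -1.59550151e-03 -9.99998721e-01]] [[ 1.37744982e-03 -9.44901241e-01 -3.27352636e-01  8.51001069e-02]
 [ 9.99999048e-01  1.32795699e-03  3.74703881e-04 -4.41186390e-04]
 [ 8.06520598e-05 -3.27352840e-01  9.44902170e-01 -1.43251521e-01]
 [ 0.00000000e+00  0.00000000e+00  0.00000000e+00  1.00000000e+00]]
```

View pics/scene0.png

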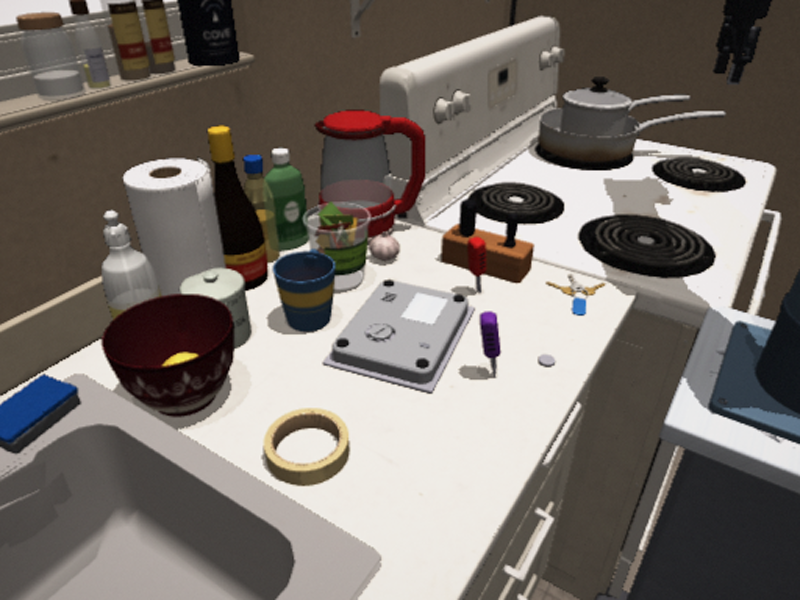

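View pics/side0.png

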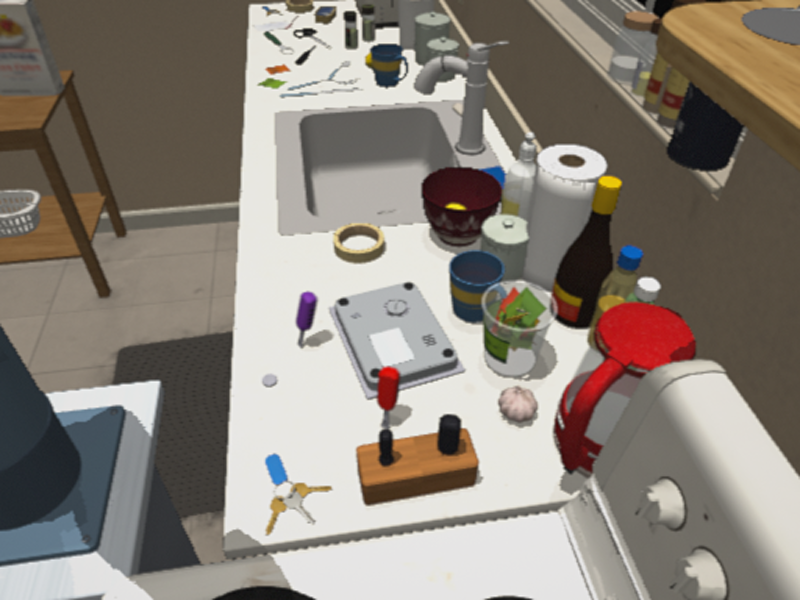

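The scene view shows the scale in the middle with the cap at (380,332), and the stand at (487,253). Side view: cap at (396,306), stand at (418,465). Driver candidates in the side view:
- black thick handle at (450,435), in the stand
- black slim handle at (385,447), in the stand
- red at (388,390)
- purple at (306,312)

The thick black one is the flat_driver. The slim black one is the cross-head, and red and purple are decoys.

```bash
cat > h.py <<'E'
from station import bot, hand, planner, imaging
import cv2,numpy as np
from scipy.spatial.transform import Rotation as Ro
def P(c): return c["camera_matrix"]@np.c_[c["R"],c["t"]]
def tri(Pa,Pb,pa,pb):
    X=cv2.triangulatePoints(Pa,Pb,np.array(pa,float).reshape(2,1),np.array(pb,float).reshape(2,1)).ravel()
    return X[:3]/X[3]
def wcam():
    p=np.array(bot.read_ee_pos());R=np.array(bot.read_eef_rot());c=dict(imaging.camera("wrist"))
    M=np.array(c["mount"]);T=np.eye(4);T[:3,:3]=R;T[:3,3]=p
    I=np.linalg.inv(T@M);c["R"]=I[:3,:3];c["t"]=I[:3,3];return c
def proj(c,X):
    x=P(c)@np.r_[X,1];return x[:2]/x[2]
def onplane(c,uv,z):
    d=c["R"].T@np.linalg.inv(c["camera_matrix"])@np.r_[uv,1];o=-c["R"].T@c["t"]
    return o+d*(z-o[2])/d[2]
def down(yaw):  # closing axis y at yaw deg from world x
    a=np.radians(yaw);y=np.array([np.cos(a),np.sin(a),0]);z=np.array([0,0,-1.]);return np.c_[np.cross(y,z),y,z]
E
python3 - <<'E'
from h import *
a=dict(np.load("scene.npz"));b=dict(np.load("side.npz"));s=1.5625
for n,p,q in [("footA",(422,364),(343,301)),("footB",(342,343),(400,287)),("footC",(460,298),(375,374)),("footD",(390,284),(447,353)),("cap",(380,332),(396,306)),("flat top",(471,203),(450,420)),("cross top",(511,224),(386,433)),("stand near corner L",(442,235),(477,435)),("stand R",(534,252),(357,448)),("red top",(478,240),(389,371)),("purple top",(488,316),(307,296)),("tape",(307,445),(359,241))]:
    X=tri(P(a),P(b),np.array(p)/s,np.array(q)/s);print(n,np.round(X,3),np.round(proj(a,X)*s-p,1))
im=cv2.resize(b["pixels"][225:335,215:315,::-1],None,fx=5,fy=5,interpolation=cv2.INTER_CUBIC);cv2.imwrite("pics/crop.png",im)
E
```

```text
footA [0.44  0.259 0.029] [-1.4 -0.7]
footB [0.546 0.283 0.03 ] [3.2 2. ]
footC [0.472 0.093 0.029] [-0.9 -0.4]
footD [0.585 0.117 0.028] [-1.4 -0.8]
cap [0.525 0.232 0.03 ] [-1.2 -0.7]
flat top [ 0.543 -0.064  0.11 ] [-1.9 -1. ]
cross top [ 0.465 -0.059  0.093] [-1.8 -0.8]
stand near corner L [ 0.587 -0.047  0.044] [-2.2 -1.2]
stand R [ 0.424 -0.053  0.059] [-5.2 -2. ]
red top [0.482 0.032 0.1  ] [-2.8 -1.3]
purple top [0.382 0.203 0.097] [-3.6 -1.4]
tape [0.487 0.439 0.013] [-2.1 -1.2]
```

View pics/crop.png

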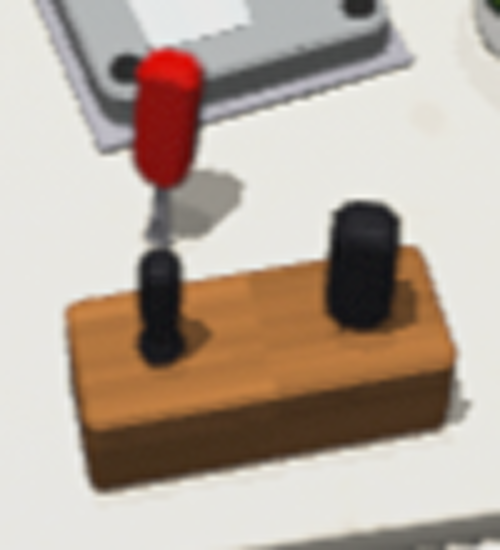

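The crop confirms it: the thick flat-sided handle at the right (360,265) is the flat_driver, and the slim waisted one at the left (160,305) is the cross-head. Heights, spacing and the well offset all agree with the text, with the scale at about 11.5° yaw. I'll look from close by over the cap, then over the stand.

```bash
python3 - <<'E'
from h import *
import pickle
C=[]
for p in [(0.522,0.231,0.15),(0.535,-0.065,0.25),(0.505,-0.05,0.25)]:
    bot.move_to(np.array(p),down(-90)); C.append(wcam()); print(bot.read_time(),np.round(bot.read_qpos(),1))
pickle.dump(C,open("w.pkl","wb"))
print(C[0]["camera_matrix"][0,0])
L=[]
for c,X in ((C[0],(0.522,0.231,0.031)),(C[1],(0.535,-0.065,0.11))):
    u,v=np.round(proj(c,X)).astype(int);r=65 
    x0,y0=max(u-r,0),max(v-r,0);print(u,v,x0,y0)
    L.append(cv2.resize(c["pixels"][y0:y0+2*r,x0:x0+2*r,::-1],(390,390),interpolation=cv2.INTER_CUBIC))
cv2.imwrite("pics/w1.png",np.hstack(L))
E
```

```text
3.25 [  -7.1   31.8  -28.3  102.9   19.1   50.  -134.3]
4.4917 [ 25.9  21.5 -30.2 102.6  12.3  59.2 -98.8]
4.8 [ 26.1  18.4 -31.1 106.9  11.1  57.7 -99.5]
281.0791359020012
254 182 189 117
257 175 192 110
```

View pics/w1.png

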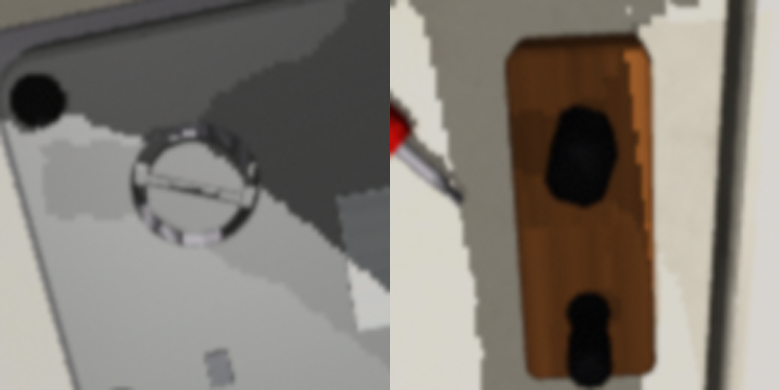

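The left half shows the cap at crop (195,187), with its slot running from (140,175) to (250,197), which is a world yaw of about 79°. The right half shows the flat driver at (582,155), with its long side roughly along the stand. I'll take one closer brightened look at the handle for its angle.

```bash
python3 - <<'E'
from h import *
import pickle
C=pickle.load(open("w.pkl","rb"))
for p in [(0.515,-0.065,0.17),(0.515,-0.085,0.17)]:
    bot.move_to(np.array(p),down(-90)); C.append(wcam())
pickle.dump(C,open("w.pkl","wb")); print(bot.read_time())
L=[]
for c in C[3:]:
    u,v=np.round(proj(c,(0.54,-0.065,0.112))).astype(int);r=45
    x0,y0=u-r,v-r;print(u,v,x0,y0)
    im=c["pixels"][y0:y0+2*r,x0:x0+2*r,::-1]; im=(255*(np.clip(im/255.,0,.35)/.35)**.5).astype(np.uint8)
    L.append(cv2.resize(im,(396,396),interpolation=cv2.INTER_CUBIC))
cv2.imwrite("pics/w2.png",np.hstack(L))
c=C[0]; ctr=np.array((195,187))/3+(189,117)
print("cap",onplane(c,ctr,.031)); 
A=onplane(c,np.array((140,175))/3+(189,117),.031);B=onplane(c,np.array((250,197))/3+(189,117),.031);print(A,B,np.linalg.norm(A-B),np.degrees(np.arctan2(*(A-B)[1::-1])))
E
```

```text
5.575
256 175 211 130
228 176 183 131
cap [0.52444187 0.23129811 0.031     ]
[0.52852436 0.24914114 0.031     ] [0.52100909 0.2132939  0.031     ] 0.036626547821949774 78.15960067101348
```

View pics/w2.png

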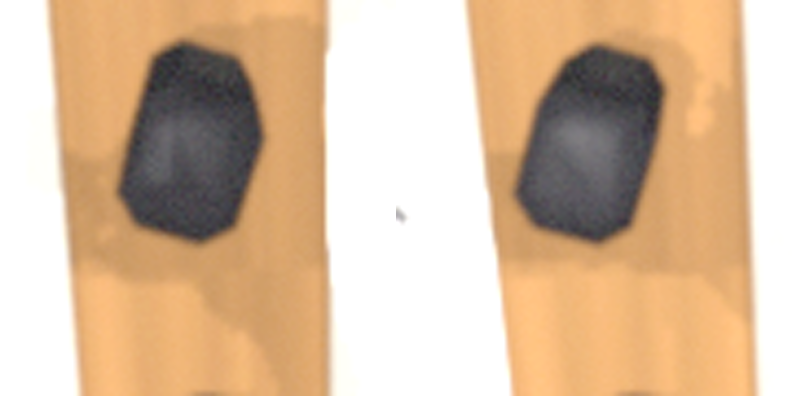

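The handle's flat faces show clearly: left edge (120,190)-(150,85), right edge (237,222)-(263,135). The long axis leans about 16°. I'll triangulate the corners.

```bash
python3 - <<'E'
from h import *
import pickle
C=pickle.load(open("w.pkl","rb"));a,b=C[3:5]
f=lambda p:np.array(p)/4.4+(211,130); g=lambda p:(np.array(p)-(396,0))/4.4+(183,131)
for p,q in [((120,190),(516,190)),((138,225),(533,225)),((200,242),(598,242)),((237,222),(630,222)),((263,135),(663,95))]:
    print(np.round(tri(P(a),P(b),f(p),g(q)),4))
for z in (.106,.112):
  for c,F,es in((a,f,[((120,190),(150,85)),((237,222),(263,135))]),(b,g,[((516,190),(540,105)),((630,222),(663,95))])):
    E=[(onplane(c,F(p),z),onplane(c,F(q),z)) for p,q in es]
    d=[(B-A)/np.linalg.norm(B-A) for A,B in E]; m=sum(d)/2;m/=np.linalg.norm(m);n=np.array([-m[1],m[0],0])
    print(z,[np.round(np.degrees(np.arctan2(k[1],k[0])),1) for k in d],"width",(E[0][0]-E[1][0])@n, "mid",(E[0][0]+E[1][0])[:2]/2)
# stand edges in far view C1 crop: left edge (508,70)-(527,365), right (650,70)-(655,365), z=.05
c=C[1];F=lambda p:(np.array(p)-(390,0))/3+(192,110)
for p in [(508,70),(527,365),(650,70),(655,365)]: print(np.round(onplane(c,F(p),.05),4))
E
```

```text
[ 0.5401 -0.0514  0.1082]
[ 0.5348 -0.0546  0.1116]
[ 0.5299 -0.0653  0.1064]
[ 0.5358 -0.0715  0.1129]
[ 0.5557 -0.0764  0.1183]
0.106 [np.float64(-16.3), np.float64(-15.2)] width 0.021283879749248398 mid [ 0.53647519 -0.06151403]
0.106 [np.float64(-17.9), np.float64(-15.1)] width 0.02082561046658658 mid [ 0.53646014 -0.06103461]
0.112 [np.float64(-16.3), np.float64(-15.2)] width 0.02066718536095518 mid [ 0.53832321 -0.0615868 ]
0.112 [np.float64(-17.9), np.float64(-15.1)] width 0.020228982375379713 mid [ 0.53830073 -0.06173209]
[ 0.5697 -0.0342  0.05  ]
[ 0.4362 -0.0397  0.05  ]
[ 0.5699 -0.0915  0.05  ]
[ 0.4365 -0.098   0.05  ]
```

```bash
python3 - <<'E'
from h import *
import pickle
a=dict(np.load("scene.npz"));b=dict(np.load("side.npz"));s=1.5625
for n,p,q in [("cup",(305,262),(476,265)),("glass",(337,215),(518,300)),("garlic",(384,236),(518,388))]:
    print(n,np.round(tri(P(a),P(b),np.array(p)/s,np.array(q)/s),3))
D=np.array([0.543,-0.0635]);R=down(-106)
hand.grip(0.055,40)
bot.move_to(np.r_[D,.135],R); print(np.round(bot.read_qpos(),1))
print("hit",bot.servo_line(np.r_[D,.065],v=.08,threshold=8),bot.read_ee_pos())
f0=np.array(bot.read_ft_force())
hand.grip(0.0,80); print("w",bot.read_grip_width(),bot.read_finger_force(),np.array(bot.read_ft_force())-f0,bot.read_torque())
bot.servo_line(np.r_[D,.19],v=.12); print("lift",np.array(bot.read_ft_force())-f0,bot.read_grip_width())
R2=down(-11.8)
for n,p,r in(("hover",(0.5245,.2315,.12),R2),("end",(0.5245,.2315,.08),down(-120))): 
    q=planner.inverse_kinematics(np.array(p),r);print(n,None if q is None else np.round(q,1))
bot.move_to(np.array((0.5245,.2315,.16)),R2); bot.servo_line(np.array((0.5245,.2315,.103)),v=.1)
print(np.round(bot.read_qpos(),1),bot.read_time())
c=wcam();pickle.dump(c,open("w3.pkl","wb"))
p=np.array(bot.read_ee_pos());tip=p-(0,0,.053);print("tip pred",tip,proj(c,tip),"slot",proj(c,(0.5245,.2315,.031)))
u,v=np.round(proj(c,tip)).astype(int);x0,y0=u-60,max(v-50,0);print(x0,y0)
cv2.imwrite("pics/w3.png",cv2.resize(c["pixels"][y0:y0+95,x0:x0+120,::-1],None,fx=6,fy=6,interpolation=cv2.INTER_CUBIC))
E
```

```text
cup [0.655 0.232 0.101]
glass [0.685 0.118 0.123]
garlic [0.664 0.019 0.048]
[  20.1   30.1  -23.6  107.3   16.2   46.  -117.8]
hit False [ 0.54346483 -0.06340986  0.06541348]
w 0.020781339303916516 77.92452444147784 [-0.9373625   0.69831464  5.44048974] [-0.01271352  0.2757189   0.03411154]
lift [-0.06079634  1.26693885 -2.46721009] 0.020890493681580167
hover [  3.5  39.2 -44.  102.9  33.9  52.  -67.6]
end [ -20.4   35.5  -10.6  105.3    9.5   40.1 -156.3]
[  3.   40.6 -43.3 103.3  35.4  50.5 -68.7] 10.8667
tip pred [0.52490642 0.23191241 0.05055955] [254.55425338 208.48693714] slot [254.16911516 199.55095012]
195 158
```

View pics/w3.png

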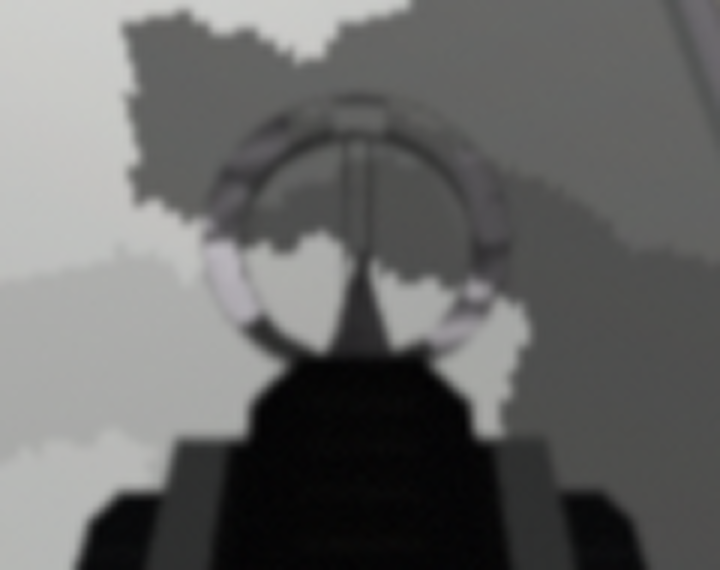

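The picture shows the blade edge-on with its tip at (362,255). The slot runs from (357,140) to (360,250), so the blade is aligned within about 0.3 mm and 2°. I'll make a small correction and go down feeling the force.

```bash
python3 - <<'E'
from h import *
R=down(-11.8);p=np.array(bot.read_ee_pos());p[:2]=(0.5245,.2315);p=p+R@np.array([-.0003,-.00025,0])
bot.servo_line(np.r_[p[:2],.088],v=.05)
bot.pause(.2);f0=np.array(bot.read_ft_force());m0=np.array(bot.read_torque());print(f0,m0)
z=.088
while z>.0735:
    z-=.001; bot.servo_line(np.r_[p[:2],z],v=.02); bot.pause(.05)
    f=np.array(bot.read_ft_force())-f0; print(round(z,4),np.round(np.array(bot.read_ee_pos())[2],4),np.round(f,2))
    if f[2]>4: break
print(bot.read_time(),np.array(bot.read_torque())-m0); np.savez("f0.npz",f0=f0,m0=m0,p=p)
E
```

```text
[ 0.45334381 -0.22650941 -1.09192398] [ 0.04336197  0.006671   -0.05015143]
0.087 0.087 [-0.26 -0.03 -0.87]
0.086 0.086 [-0.84  0.14  0.1 ]
0.085 0.0849 [-0.07  0.72  0.04]
0.084 0.084 [-0.84  0.57  0.5 ]
0.083 0.083 [-0.39  0.55  0.02]
0.082 0.082 [-0.41  0.45 -0.54]
0.081 0.0811 [-0.37 -0.1   0.97]
0.08 0.0801 [-0.8  -0.    1.39]
0.079 0.0791 [-1.33  0.48  3.75]
0.078 0.0781 [-0.06 -0.05  4.86]
14.5667 [-0.04943005 -0.02185814  0.02032615]
```

Contact came at TCP z ≈ 0.0806, which matches the blade on the slot's floor (0.0809), not on top of the cap. Now I'll press to about 6 mm and check the noise.

```bash
cat >> h.py <<'E'
def ft(n=8,dt=.012):
    F=[];M=[]
    for _ in range(n): bot.pause(dt);F.append(bot.read_ft_force());M.append(bot.read_torque())
    return np.mean(F,0),np.mean(M,0),np.std(F,0),np.std(M,0)
E
python3 - <<'E'
from h import *
d=np.load("f0.npz");p=d["p"]
for z in (.0763,.0752,.0746):
    bot.servo_line(np.r_[p[:2],z],v=.02); F,M,sF,sM=ft(); print(z,np.round(bot.read_ee_pos(),4),np.round(F-d["f0"],2),np.round(M-d["m0"],3),np.round(sF,2),np.round(sM,3))
np.save("m1.npy",M)
off=np.array([.001,0,0]);t=np.r_[p[:2],.0746]+down(-11.8)@off
for y in (-13,-14.5):
    R=down(y); t0=bot.read_time(); bot.servo_line(t-R@off,frame=R,v=.02); t1=bot.read_time(); F,M,_,_=ft()
    print(y,t1-t0,np.round(F-d["f0"],2),np.round(M-np.load("m1.npy"),3))
print(bot.read_time())
E
```

```text
0.0763 [0.5244 0.2314 0.0765] [-0.73 -0.15  6.86] [-0.11   0.067  0.07 ] [0.38 0.42 0.54] [0.022 0.02  0.029]
0.0752 [0.5243 0.2314 0.0755] [-0.99 -0.44  7.99] [-0.168  0.136  0.061] [0.42 0.59 0.46] [0.029 0.033 0.027]
0.0746 [0.5244 0.2314 0.075 ] [-1.07  0.03  8.64] [-0.182  0.185  0.063] [0.47 0.27 0.43] [0.031 0.018 0.028]
-13 0.25 [-1.15 -0.15  8.24] [-0.003  0.013 -0.01 ]
-14.5 0.2500000000000018 [-0.94 -0.39  8.65] [-0.01  -0.037  0.004]
16.15
```

```bash
cat >> h.py <<'E'
off=np.array([.001,0,0])
def yaw(): 
    R=np.array(bot.read_eef_rot());return np.degrees(np.arctan2(R[1,1],R[0,1]))
E
python3 - <<'E'
from h import *
d=np.load("f0.npz");p=d["p"];m1=np.load("m1.npy")
t=np.r_[p[:2],.0742]+down(-11.8)@off
for y in np.arange(-16,-48,-2.5):
    R=down(y); t0=bot.read_time(); bot.servo_line(t-R@off,frame=R,v=.02); t1=bot.read_time(); F,M,_,_=ft(6)
    print(y,round(yaw()-y,2),round(t1-t0,2),np.round(F-d["f0"],2),np.round(M-m1,3),round(bot.read_ee_pos()[2],4))
    if (M-m1)[2]>.1: break
print(bot.read_time(),np.round(bot.read_qpos(),1))
E
```

```text
-16.0 0.01 0.25 [-1.27 -0.3   8.86] [ 0.004 -0.     0.019] 0.0747
-18.5 0.0 0.25 [-1.48 -0.47  8.72] [-0.007  0.038  0.015] 0.0747
-21.0 0.01 0.25 [-1.6  -0.42  8.64] [0.021 0.039 0.024] 0.0747
-23.5 0.01 0.25 [-0.91 -0.26  8.87] [0.023 0.018 0.026] 0.0747
-26.0 0.01 0.25 [-1.07  0.28  8.98] [ 0.034 -0.042  0.039] 0.0747
-28.5 0.01 0.25 [-0.93 -0.22  8.99] [ 0.039 -0.057  0.028] 0.0747
-31.0 0.01 0.25 [-0.49  0.14  9.  ] [ 0.043 -0.068  0.026] 0.0748
-33.5 0.01 0.25 [-0.84 -0.48  9.1 ] [ 0.055 -0.131  0.015] 0.0748
-36.0 0.01 0.25 [-0.75 -0.23  9.14] [ 0.007 -0.147  0.039] 0.0748
-38.5 0.0 0.25 [-0.97  0.21  9.08] [ 0.048 -0.171  0.023] 0.0748
-41.0 0.0 0.25 [-0.66 -0.21  8.85] [ 0.016 -0.165  0.025] 0.0748
-43.5 0.0 0.25 [-0.43  0.23  9.08] [ 0.041 -0.185  0.029] 0.0748
-46.0 0.0 0.25 [-0.47 -0.34  8.79] [ 0.04  -0.2    0.024] 0.0748
20.05 [ -3.5  40.2 -33.9 104.4  30.7  44.8 -99.5]
```

```bash
python3 - <<'E'
from h import *
d=np.load("f0.npz");p=d["p"];m1=np.load("m1.npy")
t=np.r_[p[:2],.0742]+down(-11.8)@off
y=-46.;st=.9;L=[]
while y>-116:
    y-=st;R=down(y);t0=bot.read_time(); bot.servo_line(t-R@off,frame=R,v=.03);dt=bot.read_time()-t0; F,M,_,_=ft(5,.01)
    m=(M-m1)[2];L.append(f"{y:.1f}:{m:.3f}/{(F-d['f0'])[2]:.1f}")
    if m>.06: st=.4
    else: st=.9
    if m>.09:
        F,M,_,_=ft(8);print("recheck",M-m1,F-d["f0"])
        if (M-m1)[2]>.085: break
print(dt,*L);print(bot.read_time(),np.round(bot.read_qpos(),1),bot.read_ee_pos(),yaw())
E
```

```text
recheck [-0.18247804 -0.2565267   0.07559207] [-0.29520281 -1.15041239  8.82901478]
recheck [-0.22308451 -0.25850417  0.09168247] [-0.08589176 -1.17033646  8.50740532]
0.25 -46.9:0.020/8.5 -47.8:0.028/8.6 -48.7:0.038/8.9 -49.6:0.005/9.2 -50.5:0.026/8.8 -51.4:0.021/8.8 -52.3:0.021/8.5 -53.2:0.010/8.8 -54.1:0.021/8.8 -55.0:0.013/8.6 -55.9:0.044/8.8 -56.8:0.000/8.6 -57.7:0.040/9.0 -58.6:0.005/8.7 -59.5:0.038/8.5 -60.4:0.001/8.2 -61.3:0.025/8.9 -62.2:0.020/8.8 -63.1:0.006/9.1 -64.0:0.014/8.9 -64.9:0.022/8.0 -65.8:0.020/9.1 -66.7:0.021/8.8 -67.6:0.017/8.5 -68.5:0.014/8.7 -69.4:0.054/8.8 -70.3:0.013/8.5 -71.2:0.040/8.6 -72.1:0.038/9.0 -73.0:0.022/9.0 -73.9:0.035/8.7 -74.8:0.021/8.7 -75.7:0.045/8.8 -76.6:0.047/8.4 -77.5:0.031/8.8 -78.4:0.035/8.6 -79.3:0.035/8.6 -80.2:0.013/8.8 -81.1:0.010/8.6 -82.0:0.043/8.9 -82.9:0.028/8.7 -83.8:0.041/9.0 -84.7:0.024/8.9 -85.6:0.021/9.2 -86.5:0.022/8.8 -87.4:0.020/9.0 -88.3:0.021/8.9 -89.2:0.044/8.7 -90.1:0.055/8.7 -91.0:0.037/9.1 -91.9:0.034/8.8 -92.8:0.044/8.4 -93.7:0.032/8.1 -94.6:0.027/8.7 -95.5:0.040/8.5 -96.4:0.018/8.5 -97.3:0.036/8.7 -98.2:0.037/9.1 -99.1:0.060/8.7 -100.0:0.046/8.9 -100.9:0.063/8.4 -101.3:0.051/8.7 -102.2:0.097/9.0 -102.6:0.065/9.2 -103.0:0.084/9.0 -103.4:0.089/8.9 -103.8:0.109/9.1
39.725 [ -13.5   37.1  -19.9  105.    18.3   41.  -147.5] [0.52419247 0.23218927 0.07476162] -103.80110003699384
```

Torque stayed flat at about 0.03, then ramped steadily to 0.10 from -99° to -103.8°. That is about 88–92° of turn, so the stop is felt. I'll unwind the elastic twist and let the cap rise, logging force against height: a locked cap lets go about 3 mm below the loose contact.

```bash
python3 - <<'E'
from h import *
import pickle
d=np.load("f0.npz");p=d["p"];m1=np.load("m1.npy")
t=np.r_[p[:2],.0742]+down(-11.8)@off
for y in (-101,-98.5):
    R=down(y);bot.servo_line(t-R@off,frame=R,v=.03);F,M,_,_=ft(6);print(y,(M-m1)[2])
q=t-R@off
for z in (.0752,.0760,.0768,.0776,.0784,.0792):
    bot.servo_line(np.r_[q[:2],z],v=.03);F,M,_,_=ft(5);print(np.round(bot.read_ee_pos()[2],4),np.round(F-d["f0"],2),round((M-m1)[2],3))
print(bot.read_time())
E
```

```text
-101 0.02255512454233751
-98.5 0.005098277003565023
0.0757 [-0.46 -0.81  7.4 ] 0.005
0.0763 [ 0.52 -0.59  6.35] -0.002
0.077 [ 2.03 -0.87  6.13] 0.001
0.0777 [ 2.55 -1.52  4.84] 0.006
0.0782 [ 3.37 -1.28  2.26] 0.008
0.0788 [ 1.24 -0.81 -0.96] 0.021
42.075
```

```bash
python3 - <<'E'
from h import *
import pickle
q=np.array(bot.read_ee_pos())
bot.servo_line(np.r_[q[:2],.09],v=.03);bot.servo_line(np.r_[q[:2],.135],v=.1)
c=wcam();pickle.dump(c,open("w4.pkl","wb"))
u,v=np.round(proj(c,(.5245,.232,.028))).astype(int);x0,y0=u-60,max(v-55,0);print(x0,y0,bot.read_time(),bot.read_grip_width(),np.array(bot.read_ft_force())-np.load("f0.npz")["f0"])
cv2.imwrite("pics/w4.png",cv2.resize(c["pixels"][y0:y0+95,x0:x0+120,::-1],None,fx=6,fy=6,interpolation=cv2.INTER_CUBIC))
E
```

```text
195 128 43.2333 0.021018892915416833 [-0.20483156  0.12635106 -0.19544483]
```

View pics/w4.png

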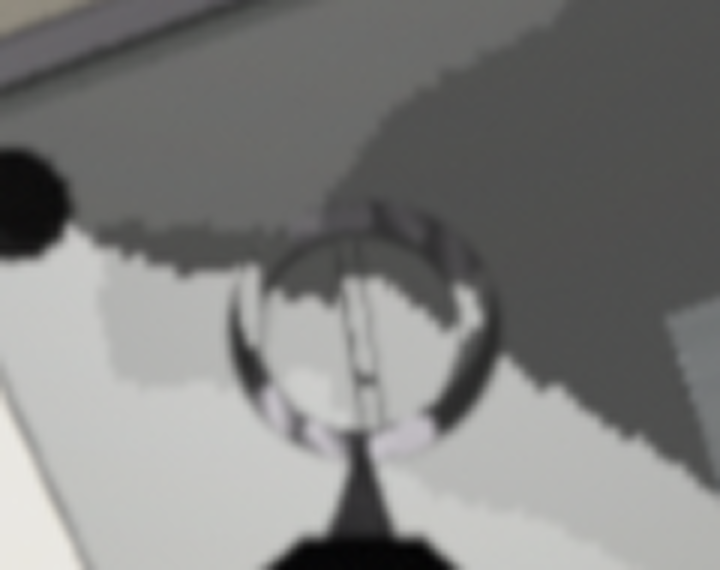

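The cap now sits in the well with its slot turned to (345,250)-(372,420), about 77° clockwise of where it started. Contact was lost about 2.4 mm below the loose height and the cap did not spring up, so it is caught. Now back to the stand.

```bash
python3 - <<'E'
from h import *
import pickle
D=np.array([0.5434,-0.0634]);R=down(-106)
q=np.array(bot.read_ee_pos());bot.servo_line(np.r_[q[:2],.19],v=.2)
bot.move_to(np.r_[D,.185],R);bot.servo_line(np.r_[D,.12],v=.15);bot.pause(.1);f0=ft(4)[0]
h=bot.servo_line(np.r_[D,.072],v=.06,threshold=8);print("h",h,bot.read_ee_pos(),np.round(ft(4)[0]-f0,2))
if not h:
    h=bot.servo_line(np.r_[D,.0645],v=.02,threshold=6);print("h2",h,bot.read_ee_pos(),np.round(ft(4)[0]-f0,2))
    bot.pause(.1)
print(bot.read_time())
E
```

```text
h False [ 0.54372359 -0.06338164  0.07226028] [0.43 0.1  0.23]
h2 True [ 0.5436365  -0.06347292  0.0655336 ] [-0.42  0.23  6.11]
47.0
```

It is seated at z = 0.0655, the same height as at pick-up. I'll release it, retreat, and check both the driver and the cap from above.

```bash
python3 - <<'E'
from h import *
import pickle
hand.grip(0.055,20);D=np.array(bot.read_ee_pos())[:2]
bot.servo_line(np.r_[D,.16],v=.12)
bot.move_to(np.array((0.515,-0.065,.19)),down(-90));c1=wcam()
bot.move_to(np.array((0.522,0.20,.16)),down(-90));c2=wcam()
s=imaging.camera("side");print(bot.read_time())
pickle.dump((c1,c2),open("w5.pkl","wb"))
L=[]
for c,X in((c1,(0.54,-.065,.11)),(c2,(.5245,.232,.028))):
    u,v=np.round(proj(c,X)).astype(int);r=45;print(u-r,v-r)
    L.append(cv2.resize(c["pixels"][v-r:v+r,u-r:u+r,::-1],(396,396),interpolation=cv2.INTER_CUBIC))
cv2.imwrite("pics/w5.png",np.hstack(L))
cv2.imwrite("pics/side5.png",cv2.resize(s["pixels"][160:335,190:320,::-1],None,fx=3.4,fy=3.4,interpolation=cv2.INTER_CUBIC))
E
```

```text
49.925
210 122
177 131
```

View pics/w5.png

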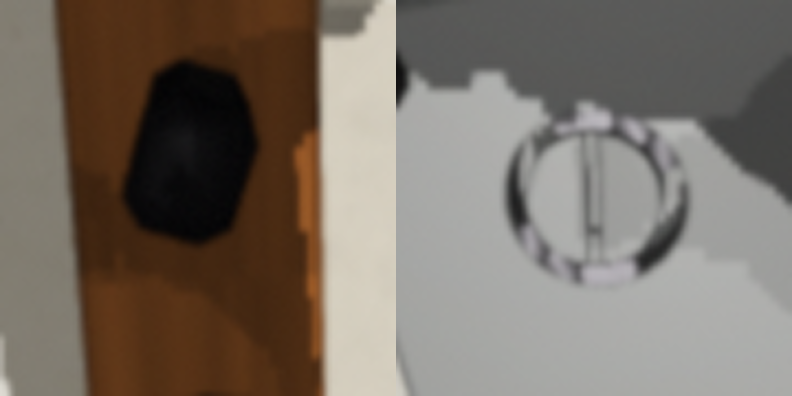

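View pics/side5.png

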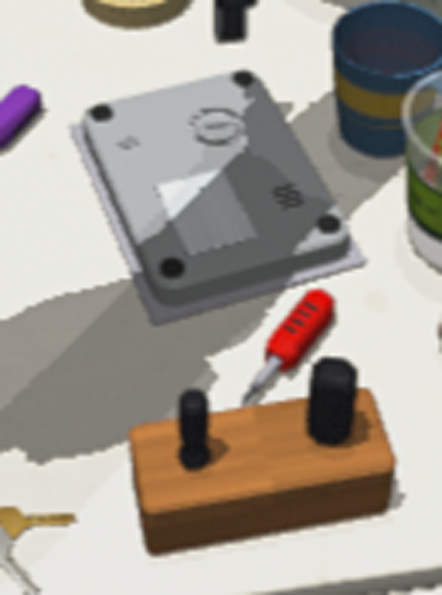

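The driver is back in its hole at the original pose, and the other driver in the stand is undisturbed. The red decoy was already lying down in my first wrist picture, before I had touched anything. The cap image has moved down about 1 px in the side view, consistent with the 3 mm drop to flush. Handing in.

```bash
python3 -c "
from station import bot
print(bot.finish_job(),bot.read_time())"
```

```text
the job is handed in; nothing more can be done
the job is handed in; nothing more can be done
```

I pressed and turned the cap clockwise about 77° to a felt stop; the force and camera checks fit it being caught and flush, though I could not measure its height directly. The flat screwdriver is back in its hole, seated at its pick-up height, and the job is handed in at about 50 s.

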